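Open the latch of the pantry dispenser with its key and hold it open

TASK

Draw the red-headed key out of its wooden stand, push it fully home into the lock on top of the yellow push dispenser, wiggling it past the sticky pins, and only then turn it clockwise (seen from above) a quarter turn, to the stop. The lock springs back when let go, so finish while still gripping the key and holding it turned, with the latch open. Leave the bowls, egg cup, scoop and rolling pin where they are.

Things in the scene. Friction and masses are not known exactly. Their poses are not given: they have to be found in the camera images.
- key_grip (a point): Centre of the red head of the key, which stands upright in its stand. Head 28 wide (key x) x 10 thick (key y: pinch here) x 32 mm tall (z up). Below it: neck 14 x 8 mm; flange 22 x 14 x 3 mm, underside 26 mm below this point; blade 10 wide (x) x 4 thick (y) x 30 mm long, half-round end 56 mm below this point. Same either way round (half turn about z). About 40 g.
- key_stand: Fixed wooden block 55 x 55 x 40 mm tall with the upright slot that holds the key; origin at the centre of its underside. The flange of the key rests on its top; the blade is 30 mm deep in it, with 0.75 mm play on each side.
- dispenser: Yellow plastic push dispenser, fixed, 100 (x) x 120 (y) x 120 mm tall, foot 120 x 140 mm; origin at the centre of its underside, grey push paddle on its front (-x). In the middle of its top is the steel lock cylinder, 30 mm across, face 128 mm above the board. 37 mm from it towards +y a dark keeper, 130 mm above the board, covers the tip of the red latch cam when locked.
- keyway (a point): Middle of the key slot's mouth, at the lock's face, on its axis; turns with the lock, z up. Slot 11.2 mm long (along x), 5.2 wide (y), 30 deep; a sloping lip widens its mouth 2.2 mm on every side. Two sprung sticky pins stick 2.2 mm into the slot's ends, 12 and 20 mm down; pushing past takes 5 to 12 N, less if rocked. Home, the flange lies on the face: key_grip 26 mm above this point.
- lock_turn (a joint): Angle of the lock cylinder: 0 locked (as it starts), grows clockwise seen from above, stop at 1.57 rad. A spring turns it back to 0 (about 0.09 N m at the stop). The key has about 0.15 rad of play in the slot, so it must be turned that much further than the cylinder.
- bowl_big: Lower of two stacked aluminium bowls, 124 mm across, 45 mm tall; origin at the centre of its underside. Leave alone.
- bowl_small: Upper, smaller aluminium bowl standing in the lower one, 92 mm across, 50 mm tall; origin at the centre of its underside. Leave alone.
- egg_cup: White ceramic egg cup, 50 mm across, 62 mm tall; origin at the centre of its underside. Leave alone.
- rolling_pin: Short wooden rolling pin lying diagonally, 240 mm long along its x, 45 mm thick; origin under its middle. Leave alone.
- scoop: Grey plastic scoop: tray 75 x 55 x 32 mm centred on the origin (underside), handle reaching to 127 mm along -x. Leave alone.

How it is judged (in metres and radians):
On the way, in this order (a step that is already met when the one before it is completed fails the run):
1. the key is drawn out of its stand in the gripper (contact force between the fingers and key above 2 N and z of key_grip in the frame of key_stand above 0.1 m), for 0.1 s.
2. the key is fully home in the lock, the cylinder not yet turned (z of key_grip in the frame of keyway below 0.03 m and horizontal distance between key_grip and keyway below 0.008 m and angle between the z axis of key_grip and the z axis of keyway, either way round below 0.15 rad and value of joint lock_turn below 0.35 rad), for 0.1 s.
3. the key, fully home, is turned a quarter turn clockwise (z of key_grip in the frame of keyway below 0.03 m and horizontal distance between key_grip and keyway below 0.008 m and angle between the z axis of key_grip and the z axis of keyway, either way round below 0.15 rad and contact force between the fingers and key above 2 N and value of joint lock_turn above 1.25 rad), for 0.3 s.
At the end, for the whole second after the job is handed in: Holding: the key is fully home (flange within 4 mm of the lock's face, within 8 mm of its axis, upright within 0.15 rad), the lock cylinder is turned more than 1.25 rad, and the fingers still grip the key (more than 2 N) (all of step 3); the arm keeps its last pose, push and grip.
It fails at once if the lock is turned (over 0.4 rad) while the key is more than 8 mm from home (value of joint lock_turn above 0.4 rad and z of key_grip in the frame of keyway above 0.034 m).
It fails at once if a bowl is moved more than 25 mm or tipped over 0.4 rad (distance of any of bowl_big, bowl_small from where it was at the start of the episode above 0.025 m or angle between any of bowl_big, bowl_small's own z axis and vertical above 0.4 rad).
It fails at once if the egg cup is moved more than 25 mm or tipped over 0.4 rad (distance of egg_cup from where it was at the start of the episode above 0.025 m or angle between egg_cup's own z axis and vertical above 0.4 rad).
It fails at once if the scoop is moved more than 25 mm or tipped over 0.4 rad (distance of scoop from where it was at the start of the episode above 0.025 m or angle between scoop's own z axis and vertical above 0.4 rad).
It fails at once if the rolling pin is moved more than 25 mm or tipped over 0.4 rad (distance of rolling_pin from where it was at the start of the episode above 0.025 m or angle between rolling_pin's own z axis and vertical above 0.4 rad).
It also fails if it takes over 54 s, if anything falls off the work surface, if the arm or the gripper's body presses on something with over 40 N, if the wrist force passes 120 N, or if a joint passes its speed limit or range.

ROBOT

A 6-joint arm with a two-finger parallel gripper is mounted at the origin on the work surface. World frame = base frame: x ahead of the robot, y to its left, z up, the work surface at z = 0. Lengths are in m, angles in degrees, forces in N, time in s.
With the tool pointing down it reaches from about 0.35 to 0.875 m from the base axis. Payload 4.2 kg.
Tool frame: the origin (TCP) lies on the front face of the gripper's body, between the roots of the fingers; the fingertips stand finger_overhang ahead of it and the grasp point (between the pads) lies 51 mm ahead of it (finger_overhang is the distance from the TCP to the fingertips, in m); z points along the fingers, y is the line along which they close (so a half turn about z gives the same grasp; the last joint's range is limited). The gripper opens to 87 mm and grips with 3 to 60 N. Pads are 19 mm wide; open, the fingers measure 117 mm over their backs; the gripper's body (75 mm by 190 mm) begins 51 mm behind the grasp point.
Start: joints at [84.145, 22.042, 0.453, 0, -68.411, -14.817], TCP at [0.221, 0.585, 0.292] pointing down, gripper open.
Joint ranges: [-179.83, 179.83], [-69.29, 118.12], [-61.27, 80.66], [-181.25, 117.63], [-171.15, -9.14], [-177.46, 177.46]. Speed limits (degrees/s): [159.86, 159.86, 180, 180, 180, 180].

INTERFACE

Orientations are given as a 3x3 rotation matrix whose columns are the frame's x, y, z axes.
In Python, from station import sense, capture, camera_model, finish_job, finger_overhang gives the robot as it stands. The module is installed in compiled form; this text tells all that it offers.
- The arm moves only by the tool jog_arm, never from a script. Its argument "rows" is a list that holds one entry, the list of rows, each a list of 4 numbers: the shift along the tool's x, y, z in m, then the turn about the tool's z in rad. A call has 1 to 20 rows; each row shifts and turns the commanded pose from where the row before left it, along the tool's axes as they then stand; what a row does not reach is not made up. A row lasts 1/8 s, in which the tool goes at most 62.5 mm and 10.7 degrees, less where a joint would pass 70% of its speed; a pose out of reach is approached as far as the arm can. A call is refused whole if a number of a shift passes 0.0625 or a number of a turn 0.188, either way. A call with a gripper value outside its range is refused whole. "claw" is the opening, from 0 (shut) to 1 (fully open), set as the call begins (left out, the last holds). The fingers move at their own pace and stop on an object; the grip force is fixed at half the most. Time passes only in rows, so rows that do not move let the fingers close. It gives the time, the measured TCP pose, the force, the opening and the grip force at its end, in the units of the state.
- sense(): the state, without advancing time (a new reading comes with each control period).
- capture(name): name is "scene" or "top"; returns the picture (400x640x3 uint8, red, green, blue); there is no depth.
- camera_model(name): a dict with "fovy" (degrees; the focal length in pixels is half the picture's height over the tangent of half this angle, whatever the lens; pixels are square), "cx", "cy" (the principal point, pixels), "eye" and "rotation" of the camera in the world. Camera axes: x right, y down, z forward; pixel columns grow to the right and rows downward; lengths in m; the calibration is good to about 2 mm. A picture is of the moment at which its call begins. camera_model takes no time and is no camera call.
- finish_job(): hands the job in; it is judged then, once.
The state is a dict: "time_s": time; "joints": joint angles; "joint_velocities": joint speeds; "effort": joint torques, N m; "tcp_pos": TCP position; "ee_rot": TCP orientation; "wrist_force": force on the tool from outside, world axes, zero at the start; "moment": the same for the moment, N m; "gripper_width": opening from 0.0 (shut) to 1.0 (fully open); "gripper_force": force on a finger pad.
Only numpy, scipy, OpenCV 4.12 (cv2) and the standard library are available. Lean on these libraries where they do the work, as an engineer would, in place of code of your own. Each camera call takes 0.05 s, during which the arm holds its last target. There are 200 camera calls.

## Working session

There is one attempt and no reset: what is moved stays moved. The work goes in short steps, Python scripts to look and compute and a tool call to move; the robot and the scene stay as the last step left them, time stands still between calls to the robot, and variables do not carry over. Pictures are saved under pics/ and viewed, at most 10 in all, crops included, and the job is handed in when it is done.

Besides the shell and the picture viewer there is one more tool, called after "Emit:" as name(argument=value, ...), one argument or row to a line, values as JSON. jog_arm: Moves the arm, as the interface text tells. Its arguments: {"type":"object","properties":{"rows":{"type":"array"},"claw":{"type":"number"}},"required":["rows"]}

```bash
mkdir -p pics
python3 - <<'E'
from station import *
import cv2,numpy as np
np.set_printoptions(precision=4,suppress=True)
for n in("scene","top"):
    cv2.imwrite(f"pics/{n}0.png",capture(n)[:,:,::-1]); print(n,camera_model(n))
s=sense(); print(finger_overhang,s["time_s"],s["tcp_pos"],s["ee_rot"],s["gripper_width"],s["wrist_force"])
E
```

```text
scene {'fovy': 44.048771335308956, 'cx': 318.48227335594714, 'cy': 200.5742039563155, 'eye': array([1.353 , 0.4178, 0.7894]), 'rotation': array([[-0.4627,  0.5451, -0.6991],
       [ 0.8865,  0.2776, -0.3702],
       [-0.0077, -0.7911, -0.6117]])}
top {'fovy': 56.73626469392461, 'cx': 317.19423190171716, 'cy': 196.86248353000772, 'eye': array([0.4295, 0.0015, 1.0121]), 'rotation': array([[ 0.0258, -0.9831,  0.1812],
       [-0.9995, -0.029 , -0.0149],
       [ 0.0199, -0.1807, -0.9833]])}
0.0697 0.1 [0.2205 0.5844 0.2913] [[ 0.9356 -0.3532 -0.0006]
 [-0.3532 -0.9356 -0.0018]
 [ 0.0001  0.0019 -1.    ]] 0.9968879437238052 [-0.688  -1.1296 -0.547 ]
```

View pics/scene0.png

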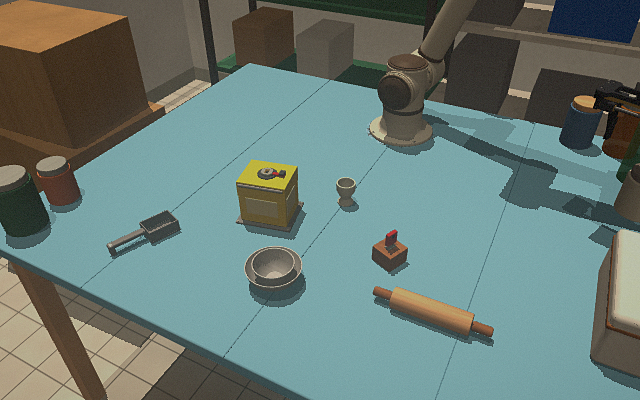

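View pics/top0.png

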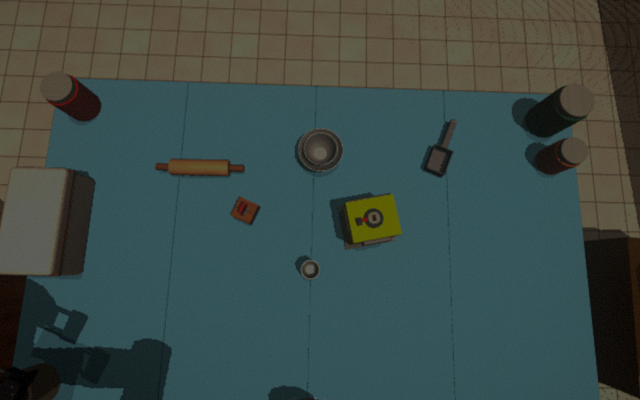

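The scene view shows the key stand near (390,250) and the dispenser near (268,195). In the top view the stand is near (245,210) and the lock near (373,218). I'll enlarge these four regions in one picture.

Run:
```python
import cv2,numpy as np
def c(n,x,y,w,h,W,H): 
    i=cv2.imread(f"pics/{n}0.png")[y:y+h,x:x+w]; i=cv2.resize(i,(W,H),interpolation=cv2.INTER_CUBIC); 
    return np.clip(i*(1.6 if n=="top" else 1.2),0,255).astype(np.uint8)
a=np.hstack([c("top",225,190,40,30,400,300),c("top",340,190,68,51,400,300)])
b=np.hstack([c("scene",365,225,50,37,400,300),c("scene",234,157,68,51,400,300)])
cv2.imwrite("pics/crop.png",np.vstack([a,b]))
```

```text
(no output)
```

View pics/crop.png

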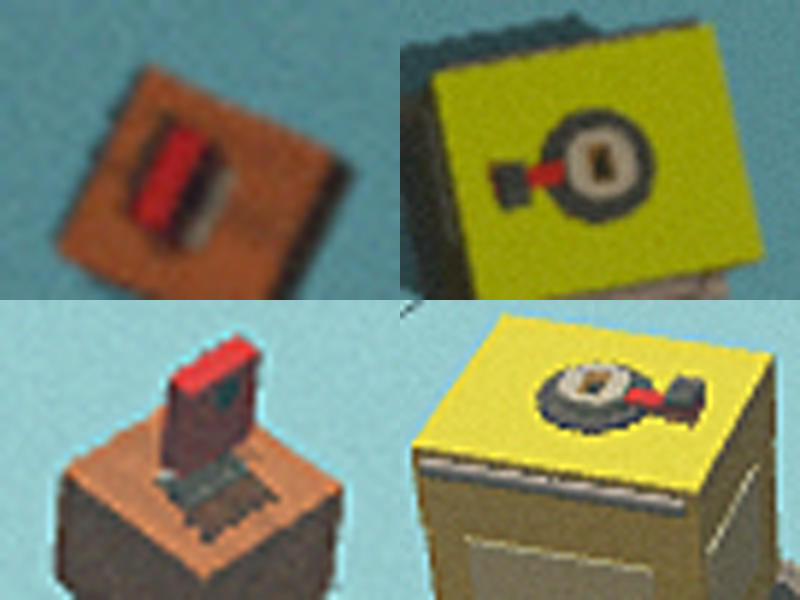

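The crops show the head's top face at about (167,180) in the top-left tile and (215,365) in the bottom-left. The lock face is at (602,162) in the top-right and (595,385) in the bottom-right, with the slot unturned and the keeper to its left (+y). I'll fit the poses from corner points in both cameras.

```bash
cat > h.py <<'E'
from station import *
import numpy as np
from scipy.optimize import least_squares
np.set_printoptions(precision=4,suppress=True)
def proj(n,P):
    m=camera_model(n);f=200/np.tan(np.radians(m["fovy"]/2));c=(np.atleast_2d(P)-m["eye"])@m["rotation"]
    return f*c[:,:2]/c[:,2:]+[m["cx"],m["cy"]]
def fit(obs,x0):  # obs: list (cam, local xyz, pixel)
    def r(p):
        c,s=np.cos(p[2]),np.sin(p[2])
        return np.concatenate([(proj(n,[p[0]+c*q[0]-s*q[1],p[1]+s*q[0]+c*q[1],q[2]])[0]-px) for n,q,px in obs])
    R=least_squares(r,x0,loss="soft_l1");return R.x,r(R.x).reshape(-1,2)
E
python3 - <<'E'
from h import *
def T(s,ox,oy,cx,cy,dx,dy):return lambda u,v:np.array([ox+(u-dx+.5)/s-.5,oy+(v-dy+.5)/s-.5])
a=T(10,225,190,0,0,0,0);b=T(400/68,340,190,0,0,400,0);c=T(8,365,225,0,0,0,300);d=T(400/68,234,157,0,0,400,300)
h=.0275
# stand: image up=+x,left=+y ; local corners guess yaw small neg/pos
st=[("top",(h,h,.04),a(150,65)),("top",(h,-h,.04),a(352,165)),("top",(-h,h,.04),a(60,245)),
("scene",(h,-h,.04),c(62,475)),("scene",(h,h,.04),c(205,578)),("scene",(-h,h,.04),c(342,487))]
x,r=fit(st,[.5,.15,-.4]);print("stand",x,np.degrees(x[2]),"\n",r)
hd=[("scene",(.014,.005,.082),c(205,398)),("scene",(.014,-.005,.082),c(170,382)),("scene",(-.014,.005,.082),c(262,352)),("scene",(-.014,-.005,.082),c(238,335)),("top",(0,0,.082),a(168,180))]
y,r=fit(hd,x);print("head",y,np.degrees(y[2]),"\n",r)
ds=[("top",(.05,.06,.12),b(435,72)),("top",(.05,-.06,.12),b(712,22)),("top",(-.05,-.06,.12),b(765,260)),
("scene",(-.05,-.06,.12),d(502,314)),("scene",(-.05,.06,.12),d(775,353)),("scene",(.05,.06,.12),d(695,493)),("scene",(.05,-.06,.12),d(413,450)),
("top",(0,0,.128),b(602,162)),("scene",(0,0,.128),d(595,385))]
z,r=fit(ds,[.5,-.1,.17]);print("disp",z,np.degrees(z[2]),"\n",r)
z,r=fit(ds[-2:],[.5,-.1,.17]);print("lock",z,r)
s=sense();print(s["joints"])
E
```

```text
stand [ 0.5701  0.18   -0.4168] -23.879225214832584 
 [[-0.2561 -0.5984]
 [-1.9699 -1.7956]
 [-0.9511 -0.0862]
 [-0.3943 -1.9053]
 [-0.6101 -1.2304]
 [ 0.015  -0.9055]]
head [ 0.5725  0.1826 -0.2937] -16.828258336599923 
 [[-0.5284 -0.1126]
 [ 0.1413 -0.2771]
 [ 0.3462 -0.6013]
 [-0.3464 -0.5769]
 [-1.4674 -1.8719]]
disp [ 0.5474 -0.1483  0.2039] 11.685414061356193 
 [[-0.9033 -0.2631]
 [-0.2558 -0.1105]
 [-0.4701 -0.5642]
 [ 0.2427 -0.876 ]
 [-0.3677 -0.5024]
 [-0.1717 -0.8922]
 [-0.7299 -1.5817]
 [-0.6485 -0.2525]
 [-0.3129 -1.1718]]
lock [ 0.5473 -0.1485  0.17  ] [[-0.5614 -0.2105]
 [-0.3662 -1.2146]]
[ 84.1454  22.0855   0.3895  -0.0243 -68.4098 -14.8169]
```

Emit:
jog_arm(
  rows=[
    [[0.039,0.021,0,0],[0.039,0.021,0,0],[0.039,0.021,0,0],[0.039,0.021,0,0],[0.039,0.021,0,0],[0.039,0.021,0,0],[0.039,0.021,0,0],[0.039,0.021,0,0],[0.039,0.021,0,0],[0.039,0.021,0,0],[0.039,0.021,0,0],[0.039,0.021,0,0.05],[0,0,0.04,0],[0,0,0.04,0],[0,0,0,0],[0,0,0,0]],
  ],
  claw=0.7,
)

```text
time_s: 2.1
tcp_pos: [0.5703, 0.1842, 0.2136]
ee_rot: [[0.917, -0.399, 0.002], [-0.399, -0.917, 0.0], [0.002, -0.001, -1.0]]
wrist_force: [1.1, -0.4, -0.1]
gripper_width: 0.7
gripper_force: 0.0
```

```bash
cat >> h.py <<'E'
def to(x,y,z,yawdeg):
    s=sense();R=s["ee_rot"];p=s["tcp_pos"];d=R.T@(np.array([x,y,z])-p);yaw=np.degrees(np.arctan2(R[1,0],R[0,0]))
    print("t",s["time_s"],"p",p,"yaw",yaw,"d_tool",d,"turn",np.radians((yaw-yawdeg+90)%180-90),"F",s["wrist_force"],"M",s["moment"],"w",s["gripper_width"],s["gripper_force"],"j",s["joints"],"zax",R[:,2])
E
python3 - <<'E'
from h import *
import cv2
to(.571,.182,.119,-24)
a=capture("scene")[:,:,::-1];b=capture("top")[:,:,::-1]
a=cv2.resize(a[150:300,320:470],(600,600),interpolation=3)[:,:400];cv2.imwrite("pics/s1.png",np.hstack([cv2.resize(capture("scene")[170:290,330:410,::-1],(400,600),interpolation=3),cv2.resize(b[150:240,215:275],(400,600),interpolation=3)]))
E
```

```text
t 2.1 p [0.5703 0.1842 0.2136] yaw -23.49177223285963 d_tool [0.0013 0.0018 0.0946] turn 0.00887024788665848 F [ 1.1444 -0.4211 -0.1108] M [ 0.0403 -0.0743  0.0349] w 0.7004349859462808 0.0 j [ 33.3826  23.2519  -9.687    0.0605 -56.9479  33.0928] zax [ 0.0021  0.0003 -1.    ]
```

View pics/s1.png

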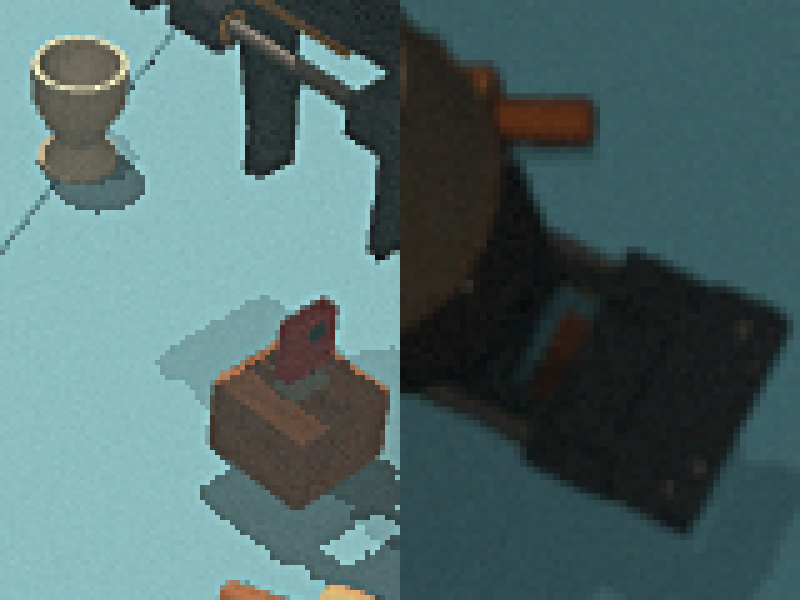

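The picture shows the key between the open fingers, parallel to the pads, with the egg cup and pin clear. I'll descend and grip.

Emit:
jog_arm(
  rows=[
    [[0.001,0.001,0.02,0],[0,0.001,0.02,0],[0,0,0.02,0],[0,0,0.02,0],[0,0,0.014,0],[0,0,0,0],[0,0,0,0]],
  ],
)

```text
time_s: 3.12
tcp_pos: [0.5702, 0.1819, 0.1193]
ee_rot: [[0.917, -0.399, 0.002], [-0.399, -0.917, 0.001], [0.001, -0.001, -1.0]]
wrist_force: [-0.4, -1.0, 0.6]
gripper_width: 0.696
gripper_force: 0.0
```

Emit:
jog_arm(
  rows=[
    [[0,0,0,0],[0,0,0,0],[0,0,0,0],[0,0,0,0],[0,0,0,0],[0,0,0,0],[0,0,0,0],[0,0,0,0]],
  ],
  claw=0,
)

```text
time_s: 4.12
tcp_pos: [0.5696, 0.1814, 0.1182]
ee_rot: [[0.917, -0.399, -0.0], [-0.399, -0.917, -0.0], [-0.0, 0.0, -1.0]]
wrist_force: [0.3, 0.4, 0.8]
gripper_width: 0.113
gripper_force: 30.0
```

Run:
```python
from h import *
to(.571,.182,.119,-24)
```

```text
t 4.125 p [0.5696 0.1814 0.1182] yaw -23.5391043590211 d_tool [ 0.0011 -0.0011 -0.0008] turn 0.008044146443171583 F [0.2818 0.4361 0.7927] M [-0.2063  0.0557  0.0393] w 0.11292225132866386 29.99994030687958 j [ 33.1732  29.4029 -15.5053   0.0032 -45.1129  33.2854] zax [-0.0003 -0.0002 -1.    ]
```

Emit:
jog_arm(
  rows=[
    [[0,0,-0.01,0],[0,0,-0.015,0],[0,0,-0.025,0],[0,0,-0.03,0],[0,0,-0.03,0],[0,0,-0.03,0],[0,0,-0.03,0],[0,0,0,0],[0,0,0,0]],
  ],
)

```text
time_s: 5.25
tcp_pos: [0.5691, 0.1814, 0.2882]
ee_rot: [[0.917, -0.399, -0.001], [-0.399, -0.917, 0.0], [-0.001, -0.0, -1.0]]
wrist_force: [0.3, 0.2, -0.8]
gripper_width: 0.113
gripper_force: 30.0
```

Run:
```python
from h import *
to(.5474,-.1484,.25,11.7)
import cv2
a=capture("scene");b=capture("top");c=np.array(sense()["tcp_pos"])-[0,0,.051]
o=[]
for n,i in(("scene",a),("top",b)):
    u,v=proj(n,c)[0];print(n,u,v);u0,v0=int(u)-25,int(v)-25;print(u0,v0);o.append(cv2.resize(i[v0:v0+50,u0:u0+50,::-1],(400,400),interpolation=3))
cv2.imwrite("pics/s2.png",np.hstack(o))
```

```text
t 5.25 p [0.5691 0.1814 0.2882] yaw -23.545478533382482 d_tool [0.1119 0.311  0.0381] turn -0.6151496468485065 F [ 0.2932  0.1962 -0.8088] M [-0.055   0.0358 -0.083 ] w 0.11333897956495471 29.999925079755485 j [ 33.1844  19.5237  -3.9442  -0.0377 -66.5454  33.2851] zax [-0.0005  0.0004 -1.    ]
scene 398.3546304194968 172.44500703359748
373 147
top 226.89925322452729 195.84832200240976
201 170
```

View pics/s2.png

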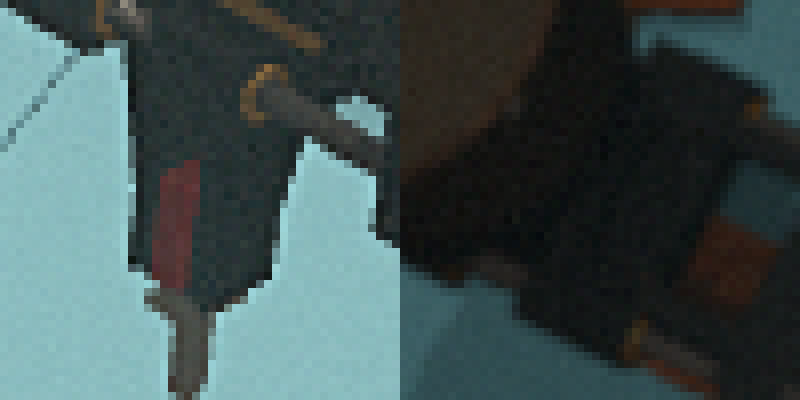

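Left tile: the +x end of the head sticks out of the pads, its end face centred near tile (176,227), with the flange below and the blade hanging straight down. Next I compare that with where the model puts the key.

Run:
```python
from h import *
s=sense();R=s["ee_rot"];p=s["tcp_pos"]
for off in(-.003,0,.003):
    for nm,q in(("top",(.014+off,0,.0362)),("mid",(.014+off,0,.0522)),("bot",(.014+off,0,.0682))):
        print(off,nm,(proj("scene",p+R@np.array(q))[0]+.5-[373,147])*8)
```

```text
-0.003 top [180.6938 173.4058]
-0.003 mid [175.0053 227.5813]
-0.003 bot [169.4309 280.6708]
0 top [171.9993 177.837 ]
0 mid [166.3903 232.0503]
0 bot [160.894 285.175]
0.003 top [163.278 182.282]
0.003 mid [157.749  236.5329]
0.003 bot [152.3312 289.6929]
```

Emit:
jog_arm(
  rows=[
    [[0.014,0.039,0,0],[0.014,0.039,0,0],[0.014,0.039,0,0],[0.014,0.039,0,0],[0.014,0.039,0,0],[0.014,0.039,0,0],[0.014,0.039,0,0],[0.014,0.039,0,0],[0,0,0,-0.154],[0,0,0,-0.154],[0,0,0,-0.154],[0,0,0.02,-0.153],[0,0,0.02,0],[0,0,0,0],[0,0,0,0],[0,0,0,0]],
  ],
)

```text
time_s: 7.35
tcp_pos: [0.5482, -0.1493, 0.2491]
ee_rot: [[0.979, 0.203, 0.002], [0.203, -0.979, -0.0], [0.002, 0.0, -1.0]]
wrist_force: [0.3, 1.2, 0.7]
gripper_width: 0.115
gripper_force: 30.0
```

Run:
```python
from h import *
to(.548,-.148,.241,11.7)
import cv2
a=capture("scene");b=capture("top")
o=cv2.resize(a[140:215,220:320,::-1],(800,600),interpolation=3)
cv2.imwrite("pics/s3.png",np.clip(o*1.2,0,255).astype(np.uint8))
```

```text
t 7.35 p [ 0.5482 -0.1493  0.2491] yaw 11.704192319752032 d_tool [ 0.0001 -0.0013  0.0081] turn 7.316978296942316e-05 F [0.2662 1.2052 0.7154] M [-0.0652  0.0123  0.0001] w 0.11464238336445433 29.999862872064114 j [  1.1078  18.4995 -11.4348   0.0125 -59.9743 100.5901] zax [ 0.0016 -0.0002 -1.    ]
```

View pics/s3.png

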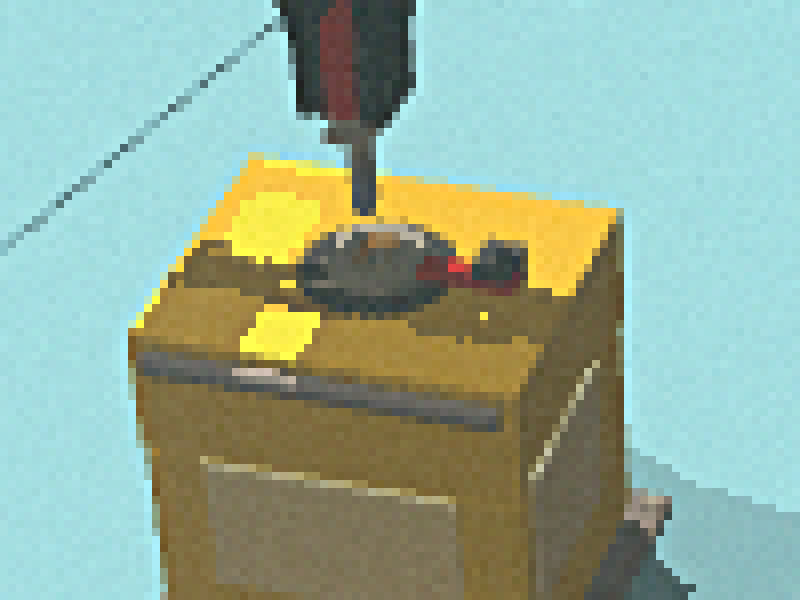

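The picture shows the blade tip at tile (365,214), with the lock centre at about tile (378,250) below it. I'll compare the two in the same camera.

Run:
```python
from h import *
def ray(u,v,z,n="scene"):
    m=camera_model(n);f=200/np.tan(np.radians(m["fovy"]/2));d=m["rotation"]@np.array([(u-m["cx"])/f,(v-m["cy"])/f,1]);return m["eye"]+d*(z-m["eye"][2])/d[2]
t=lambda x,y:(220+(x+.5)/8-.5,140+(y+.5)/8-.5)
R=sense()["ee_rot"];p=sense()["tcp_pos"]
a=ray(*t(365,214),p[2]-.1082);b=ray(*t(378,252),.128)
print("tip",a,"lock",b,"tip-tcp tool",R.T@(a-p),"lock-tip tool",R.T@(b-a))
print("proj tip off0",(proj("scene",p+R@np.array([0,0,.1082]))+.5-[220,140])*8)
```

```text
tip [ 0.5516 -0.148   0.1408] lock [ 0.5513 -0.1448  0.128 ] tip-tcp tool [ 0.0037 -0.0006  0.1082] lock-tip tool [ 0.0003 -0.0032  0.0128]
proj tip off0 [[368.205  207.4844]]
```

Emit:
jog_arm(
  rows=[
    [[0,-0.0025,0,0],[0,0,0.005,0],[0,0,0.004,0],[0,0,0,0],[0,0,0,0]],
  ],
)

```text
time_s: 8.07
tcp_pos: [0.5473, -0.1468, 0.2392]
ee_rot: [[0.979, 0.203, -0.0], [0.203, -0.979, -0.0], [-0.0, 0.0, -1.0]]
wrist_force: [-0.3, 0.2, 0.2]
gripper_width: 0.111
gripper_force: 30.0
```

Run:
```python
from h import *
to(.548,-.148,.241,11.7)
import cv2
a=sum(capture("scene").astype(float) for _ in range(4))/4
o=cv2.resize(a[150:187,240:290,::-1],(800,592),interpolation=3)
cv2.imwrite("pics/s4.png",np.clip(o*1.5,0,255).astype(np.uint8))
```

```text
t 8.075 p [ 0.5473 -0.1468  0.2392] yaw 11.7010740758037 d_tool [ 0.0005  0.0013 -0.0018] turn 1.8746159190573223e-05 F [-0.2844  0.2005  0.1842] M [-0.0338 -0.0678 -0.0095] w 0.11149724630450202 29.999908497557044 j [  1.3634  18.9211 -12.3652   0.0068 -58.7197 100.3341] zax [-0.0001 -0.0001 -1.    ]
```

View pics/s4.png

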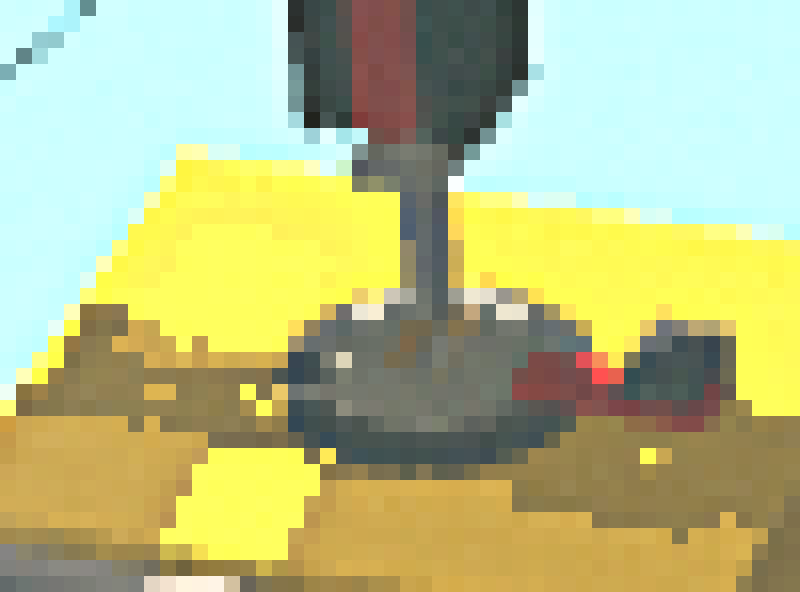

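The tip is at tile (430,318), against roughly (435,322) expected for a tip centred on the lock and 3 mm above it. That's within about 1 mm, so I'll enter gently.

Emit:
jog_arm(
  rows=[
    [[0,0,0.002,0],[0,0,0.002,0],[0,0,0.002,0],[0,0,0,0]],
  ],
)

```text
time_s: 8.78
tcp_pos: [0.5471, -0.1468, 0.233]
ee_rot: [[0.979, 0.203, -0.001], [0.203, -0.979, -0.0], [-0.001, -0.0, -1.0]]
wrist_force: [0.3, -1.2, 0.0]
gripper_width: 0.111
gripper_force: 30.0
```

Emit:
jog_arm(
  rows=[
    [[0,0,0.002,0],[0,0,0.002,0],[0,0,0,0],[0,0,0,0]],
  ],
)

```text
time_s: 9.28
tcp_pos: [0.5472, -0.1468, 0.2292]
ee_rot: [[0.979, 0.203, -0.0], [0.203, -0.979, -0.0], [-0.0, 0.0, -1.0]]
wrist_force: [0.2, -1.0, -1.6]
gripper_width: 0.111
gripper_force: 30.0
```

Run:
```python
from h import *
to(.548,-.148,.2062,11.7)
```

```text
t 9.275 p [ 0.5472 -0.1468  0.2292] yaw 11.697018970583375 d_tool [0.0006 0.0013 0.023 ] turn -5.202877841876928e-05 F [ 0.1522 -0.9878 -1.6224] M [-0.2626 -0.03   -0.0237] w 0.11147426339719788 29.999902434647083 j [  1.3623  19.4631 -13.1405   0.0035 -57.4078 100.3328] zax [-0.0002 -0.0001 -1.    ]
```

In the slot: 7 mm deep with almost no force. I'll continue with wiggling.

Emit:
jog_arm(
  rows=[
    [[0,0.0004,0.002,0],[0,0,0.002,0.04],[0.0005,0,0.0015,-0.08],[-0.001,0,0.0015,0.08],[0.001,0,0.0015,-0.08],[-0.0005,0,0.0015,0.04],[0,0,0,0]],
  ],
)

```text
time_s: 10.15
tcp_pos: [0.5468, -0.1474, 0.2192]
ee_rot: [[0.979, 0.203, -0.001], [0.203, -0.979, -0.0], [-0.001, -0.0, -1.0]]
wrist_force: [-1.6, -0.8, 0.5]
gripper_width: 0.111
gripper_force: 30.0
```

Run:
```python
from h import *
to(.548,-.148,.2062,11.7)
```

```text
t 10.15 p [ 0.5468 -0.1474  0.2192] yaw 11.716076627979396 d_tool [0.0011 0.0008 0.013 ] turn 0.0002805900908588044 F [-1.588  -0.8259  0.5013] M [-0.2831  0.5573 -0.0386] w 0.11141606804570091 30.000440790317953 j [  1.3023  20.0399 -13.8768   0.0074 -56.1646 100.4096] zax [-0.0014 -0.0001 -1.    ]
```

Emit:
jog_arm(
  rows=[
    [[0,0,0.002,0],[0.0005,0,0.0015,0.04],[-0.001,0,0.0015,-0.08],[0.001,0,0.0015,0.08],[-0.001,0,0.0015,-0.08],[0.001,0,0.0015,0.08],[-0.0005,0,0.0015,-0.04],[0,0,0,0]],
  ],
)

```text
time_s: 11.15
tcp_pos: [0.5475, -0.1471, 0.2082]
ee_rot: [[0.979, 0.203, 0.001], [0.203, -0.979, -0.0], [0.001, 0.0, -1.0]]
wrist_force: [-1.1, -1.8, 0.9]
gripper_width: 0.111
gripper_force: 30.0
```

Emit:
jog_arm(
  rows=[
    [[0,0,0.001,0],[0,0,0.001,0],[0,0,0,0],[0,0,0,0]],
  ],
)

```text
time_s: 11.65
tcp_pos: [0.5475, -0.1471, 0.2062]
ee_rot: [[0.979, 0.203, 0.001], [0.203, -0.979, 0.0], [0.001, 0.0, -1.0]]
wrist_force: [0.5, -0.5, 0.7]
gripper_width: 0.111
gripper_force: 30.0
```

Run:
```python
from h import *
to(.548,-.148,.2062,11.7)
import cv2
a=sum(capture("scene").astype(float) for _ in range(3))/3
o=cv2.resize(a[150:187,240:290,::-1],(800,592),interpolation=3)
cv2.imwrite("pics/s5.png",np.clip(o*1.5,0,255).astype(np.uint8))
```

```text
t 11.65 p [ 0.5475 -0.1471  0.2062] yaw 11.695493709291538 d_tool [ 0.0003  0.001  -0.    ] turn -7.864960991470301e-05 F [ 0.4946 -0.4979  0.6763] M [-0.1882 -0.079  -0.0058] w 0.11065091977065034 30.000045667402446 j [  1.3347  20.8326 -14.78    -0.0047 -54.357  100.3635] zax [ 0.0005  0.0001 -1.    ]
```

View pics/s5.png

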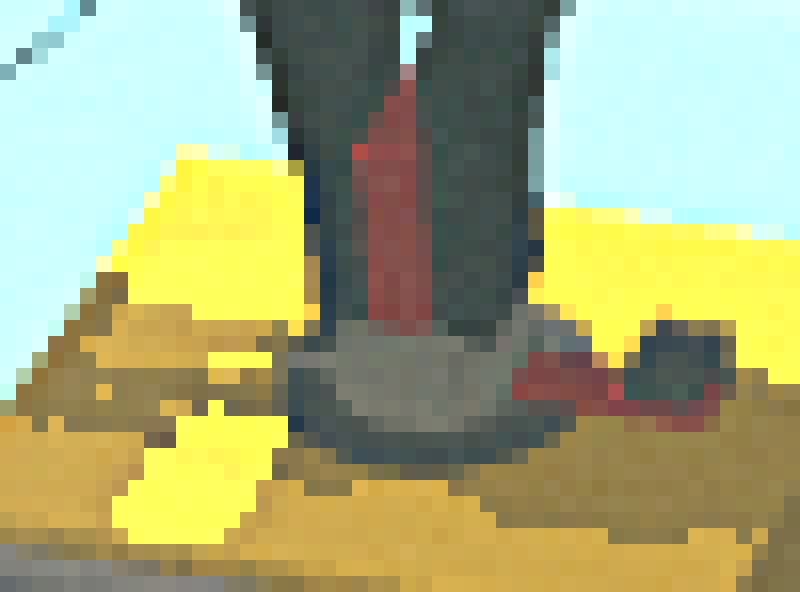

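The head's lower edge is at tile (400,330), just above the lock's face, and the cam is still under the keeper. The key is nearly home, so I'll press until contact shows.

Emit:
jog_arm(
  rows=[
    [[0,0,0.0008,0],[0,0,0.0008,0],[0,0,0,0],[0,0,0,0]],
  ],
)

```text
time_s: 12.3
tcp_pos: [0.5475, -0.1471, 0.2061]
ee_rot: [[0.979, 0.203, 0.001], [0.203, -0.979, -0.0], [0.001, 0.001, -1.0]]
wrist_force: [-1.9, 1.3, 7.5]
gripper_width: 0.113
gripper_force: 30.0
```

Home: contact at exactly the expected height, with 7.5 N of press. I'll turn in stages, watching the side force.

Emit:
jog_arm(
  rows=[
    [[0,0,0,0.1],[0,0,0,0.1],[0,0,0,0.1],[0,0,0,0.1],[0,0,0,0.1],[0,0,0,0],[0,0,0,0]],
  ],
)

```text
time_s: 13.18
tcp_pos: [0.5476, -0.1472, 0.2061]
ee_rot: [[0.957, -0.291, 0.001], [-0.291, -0.957, -0.001], [0.002, 0.0, -1.0]]
wrist_force: [-1.3, 0.1, 6.6]
gripper_width: 0.111
gripper_force: 30.0
```

Run:
```python
from h import *
to(.5475,-.1471,.2061,11.7-94.5)
s=sense();print("tool F",s["ee_rot"].T@s["wrist_force"],s["ee_rot"].T@s["moment"])
```

```text
t 13.175 p [ 0.5476 -0.1472  0.2061] yaw -16.9114144621403 d_tool [-0.0002 -0.0001 -0.    ] turn 1.1499727571175704 F [-1.3476  0.0844  6.6464] M [0.16   0.4361 0.0176] w 0.11076416675434071 30.000974689610302 j [  1.3353  20.83   -14.8234   0.0491 -54.2635  71.7247] zax [ 0.0015 -0.0007 -1.    ]
tool F [-1.3033  0.3127 -6.6484] [ 0.0262 -0.4637 -0.0177]
```

Side forces are small, so I'll carry on turning.

Emit:
jog_arm(
  rows=[
    [[0,0,0,0.1],[0,0,0,0.1],[0,0,0,0.1],[0,0,0,0.1],[0,0,0,0.1],[0,0,0,0.1],[0,0,0,0],[0,0,0,0]],
  ],
)

```text
time_s: 14.18
tcp_pos: [0.5474, -0.1476, 0.2061]
ee_rot: [[0.625, -0.78, 0.001], [-0.78, -0.625, -0.001], [0.002, 0.0, -1.0]]
wrist_force: [-1.8, -1.4, 7.2]
gripper_width: 0.109
gripper_force: 30.0
```

Emit:
jog_arm(
  rows=[
    [[0,0,0,0.1],[0,0,0,0.1],[0,0,0,0.1],[0,0,0,0.1],[0,0,0,0.1],[0,0,0,0],[0,0,0,0],[0,0,0,0],[0,0,0,0]],
  ],
)

```text
time_s: 15.3
tcp_pos: [0.5473, -0.1476, 0.2061]
ee_rot: [[0.175, -0.985, 0.001], [-0.985, -0.175, -0.001], [0.001, -0.0, -1.0]]
wrist_force: [-2.4, -1.1, 6.4]
gripper_width: 0.11
gripper_force: 30.0
```

Run:
```python
from h import *
to(.5475,-.1471,.2061,11.7-94.5)
s=sense();print("tool F",s["ee_rot"].T@s["wrist_force"],s["ee_rot"].T@s["moment"])
import cv2
a=sum(capture("scene").astype(float) for _ in range(3))/3
o=cv2.resize(a[150:187,240:290,::-1],(800,592),interpolation=3)
cv2.imwrite("pics/s6.png",np.clip(o*1.5,0,255).astype(np.uint8))
```

```text
t 15.3 p [ 0.5473 -0.1476  0.2061] yaw -79.92357570904974 d_tool [-0.0005 -0.0003  0.    ] turn 0.05020307456142527 F [-2.4429 -1.0598  6.4372] M [-0.266   0.5696  0.0633] w 0.10952562458023064 30.001192367635667 j [  1.3105  20.8255 -14.842    0.098  -54.2995   8.7087] zax [ 0.0006 -0.0014 -1.    ]
tool F [ 0.6254  2.5884 -6.4372] [-0.6073  0.1622 -0.0642]
```

View pics/s6.png

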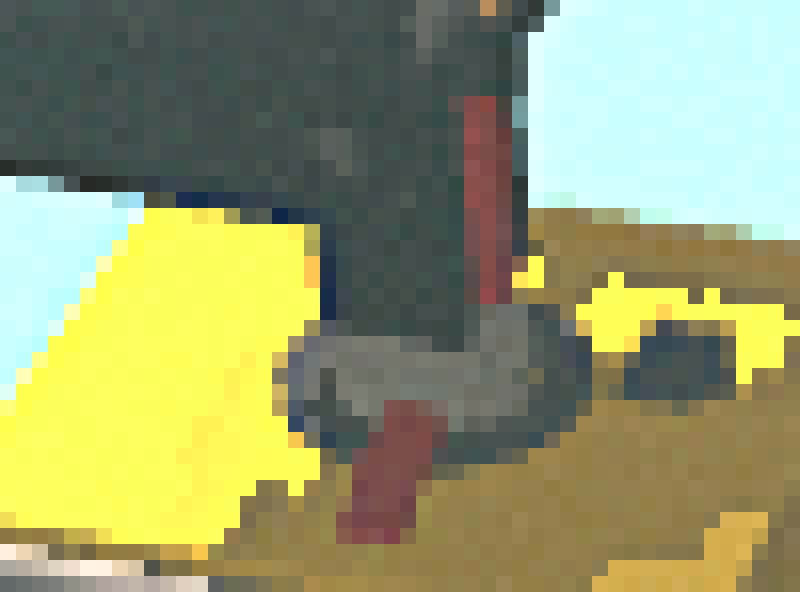

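The red cam now points from about (430,400) to (375,540), well clear of the keeper. I'll add a little more turn to reach the stop, then hold.

Emit:
jog_arm(
  rows=[
    [[0,0,0,0.05],[0,0,0,0.05],[0,0,0,0],[0,0,0,0],[0,0,0,0],[0,0,0,0]],
  ],
)

```text
time_s: 16.2
tcp_pos: [0.5473, -0.1477, 0.2061]
ee_rot: [[0.076, -0.997, 0.001], [-0.997, -0.076, -0.001], [0.001, -0.0, -1.0]]
wrist_force: [-1.6, -2.2, 6.7]
gripper_width: 0.113
gripper_force: 30.0
```

Run:
```python
from h import *
to(.5475,-.1471,.2061,11.7-97.4)
print(finish_job())
```

```text
t 16.2 p [ 0.5473 -0.1477  0.2061] yaw -85.6544168567588 d_tool [-0.0006 -0.0002 -0.    ] turn 0.0007955759329671852 F [-1.5826 -2.249   6.6778] M [-0.2285  0.6053  0.0525] w 0.11287282239865466 30.001174877397716 j [  1.3078  20.8253 -14.8452   0.0982 -54.299    2.9805] zax [ 0.0006 -0.0014 -1.    ]
the job is handed in; nothing more can be done
None
```

I handed the job in at 16.2 s of the 54 s allowed: the key is fully home and still gripped at 30 N. It is turned 97° clockwise and held with the latch cam clear of its keeper (the lock angle itself was not read), and no verdict came back.

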